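# Post the inspected parts through the sprung flaps

## Task

Two parts have come back from inspection: post the steel coupling into the red reject box and the bolt lying on the bench into the yellow rework box. Push each box's sprung flap down as you put the part in and hold it open until the part has gone past it; at the end both parts lie inside and both flaps have shut behind them. Leave the nuts, the tape measure and the glue bottle where they are.

Things in the scene. Friction and masses are not known exactly. Their poses are not given: they have to be found in the camera images.
- reject_box: red steel drop box fixed on the bench, 128 (own x) x 98 (own y) x 120 mm high; origin at the centre of its underside. Walls and top 3, inner floor 9 above the bench. A mouth 104 (x) x 74 (y), centred in the flat top, is closed flush by a bare-steel flap hinged along the mouth's +x edge (hinge knuckles, coil springs). Sight window and a padlock (stands out 10) on the -x face
- reject_flap (a joint): flap of the red box, plate 101 mm long from the hinge x 71 wide x 2. 0 = shut; grows as it is pushed down into the box, its -x edge swinging down; stop at 1.4 rad. The spring always shuts it: 0.2 Nm shut, 0.3 Nm open; a part's weight does not open it. Held by something 24 mm from the hinge and 42 below the top it stands at 1.05 rad, and a part beside that slides down past its free edge
- reject_mouth (a point): centre of the mouth of the red box at the level of its top, 120 mm above the bench; axes as the box (x towards the hinge, y across, z up). The mouth is long enough for a pair of fingers that close along the box's x: the finger nearer the hinge then bears on the flap and the part stays free of it; a part squeezed between flap and wall can jam. Going deeper than 45 may bring the hand against the rim
- reject_hinge (a point): middle of the hinge line of the red box, 52 mm from the centre of the mouth along the box's x, at the level of its top
- rework_box: yellow steel drop box fixed on the bench, 128 (own x) x 98 (own y) x 120 mm high; origin at the centre of its underside. Walls and top 3, inner floor 9 above the bench. A mouth 104 (x) x 74 (y), centred in the flat top, is closed flush by a bare-steel flap hinged along the mouth's +x edge (hinge knuckles, coil springs). Sight window and a padlock (stands out 10) on the -x face
- rework_flap (a joint): flap of the yellow box, plate 101 mm long from the hinge x 71 wide x 2. 0 = shut; grows as it is pushed down into the box, its -x edge swinging down; stop at 1.4 rad. The spring always shuts it: 0.2 Nm shut, 0.3 Nm open; a part's weight does not open it. Held by something 24 mm from the hinge and 42 below the top it stands at 1.05 rad, and a part beside that slides down past its free edge
- rework_mouth (a point): centre of the mouth of the yellow box at the level of its top, 120 mm above the bench; axes as the box (x towards the hinge, y across, z up). The mouth is long enough for a pair of fingers that close along the box's x: the finger nearer the hinge then bears on the flap and the part stays free of it; a part squeezed between flap and wall can jam. Going deeper than 45 may bring the hand against the rim
- rework_hinge (a point): middle of the hinge line of the yellow box, 52 mm from the centre of the mouth along the box's x, at the level of its top
- coupling: steel hydraulic quick coupling, standing, 34 in diameter and 47 mm high, slightly narrower towards its top, about 0.15 kg (0.1 to 0.2); origin at the centre of its underside, z up its axis
- bolt: steel hexagon-head bolt lying on its side, 58 mm long: head 22 across and 8 thick, shank 12 in diameter; about 0.12 kg. Origin at the centre of the head's outer face, 12 above the bench; own z runs along the shank to its tip, dipping 0.1 rad; the middle of its length is 28 along z and its axis there 9 above the bench. Held by its middle, square across the fingers, it must lie along the box's y to pass the mouth
- small_nut: bystander: steel hexagon nut lying flat 54 to 57 mm (centre to centre) from the coupling, on any side but that of the boxes, 24 x 27 x 14 mm high; origin at the centre of its underside
- large_nut: bystander: steel hexagon nut lying flat beside the middle of the bolt, its centre 48 to 62 mm from the bolt's axis, 30 x 34 x 18 mm high; origin at the centre of its underside
- tape_measure: bystander: yellow and black tape measure standing on edge, 38 (own x) x 84 (own y) x 66 mm high; origin at the centre of its underside
- glue_bottle: bystander: upright red squeeze bottle with a white nozzle, 40 in diameter, 128 mm high, between the boxes at the back; origin at the centre of its underside
Not all that is in view belongs to the job. What is shaped like the bolt but turquoise is not meant.

How it is judged:
By the outcome, as a careful person would: the job done as asked, in the order asked, and still so for the second after the job is handed in, with the robot touching nothing.
It also fails if it takes over 58 s, if anything falls off the work surface, if the arm or the gripper's body presses on something with over 40 N, if the wrist force passes 120 N, or if a joint passes its speed limit or range.

## Robot

A 6-joint arm with a two-finger parallel gripper is mounted at the origin on a cart in front of the work surface, level with it; the furniture and walls round the work are solid. World frame = base frame: x ahead of the robot, y to its left, z up, the work surface at z = 0. Lengths are in m, angles in rad, forces in N, time in s.
With the tool pointing down it reaches from about 0.325 to 1 m from the base axis. Payload 5.1 kg.
Tool frame: the origin (TCP) lies midway between the tips of the shut fingers; the grasp point (between the pads) lies 19 mm behind it (env.tcp_to_grasp is the distance from the TCP to the grasp point, in m); x points along the fingers, y is the direction in which the jaws open and shut, and the axes are right-handed (so a half turn about x gives the same grasp; the last joint's range is limited). The gripper opens to 85 mm and grips with 20 to 120 N. Pads are 22 mm wide; open, the fingers measure 114 mm over their backs; the gripper's body (76 mm by 85 mm) begins 54 mm behind the grasp point. The pads swing forward as they close: fully open they stand 13 mm farther back than shut.
Start: joints at [1.063, 0.124, 1.65, -0, 1.367, -0.083], TCP at [0.268, 0.592, 0.231] pointing down, gripper open.
Joint ranges: [-2.61, 2.61], [-1.02, 2.33], [0.03, 2.71], [-1.35, 4.49], [0.32, 2.68], [-2.91, 2.91]. Speed limits (rad/s): [2.57, 2.57, 3.14, 3.14, 3.14, 3.14].

## Interface

Orientations are given as a rotation vector (axis times angle).
In Python, from plant import env gives the robot as it stands. The module is installed in compiled form; this text tells all that it offers.
- The arm moves only by the tool apply_moves, never from a script. Its argument "moves" is a list of rows, each an object of numbers: "x", "y", "z": the shift along the world's x, y, z in cm; "rx", "ry", "rz": the turn, a rotation vector about the world's x, y, z in rad. In form: [{"x": .., "y": .., "z": .., "rx": .., "ry": .., "rz": ..}, ...]. A call has 1 to 20 rows; each row is the pose to reach, as a shift and turn from the pose commanded when the call began; what a row does not reach only later rows make up. A row lasts 1/12 s, in which the tool goes at most 41.7 mm and 7.16 degrees, less where a joint would pass 70% of its speed; a pose out of reach is approached as far as the arm can. A call with a gripper value outside its range is refused whole. "gripper" is the opening, from 0 (shut) to 1 (fully open), set as the call begins (left out, the last holds). The fingers move at their own pace and stop on an object; "newtons" is the grip in N (left out, the last holds). Time passes only in rows, so rows that repeat a pose let the fingers close. It gives the time, the measured TCP pose, the force and the opening at its end, in the units of the state.
- env.get_obs(): the state, without advancing time (a new reading comes with each control period).
- env.camera(name): name is "side" or "top"; returns the picture (480x640x3 uint8, blue, green, red); there is no depth.
- env.calibration(name): a dict with "fovy" (degrees; the focal length in pixels is half the picture's height over the tangent of half this angle, whatever the lens; pixels are square), "cx", "cy" (the principal point, pixels), "rvec" (rotation vector, rad) and "tvec" (3), from world to camera coordinates, as OpenCV has them. Camera axes: x right, y down, z forward; pixel columns grow to the right and rows downward; lengths in m; the calibration is good to about 2 mm. A picture is of the moment at which its call begins. calibration takes no time and is no camera call.
- env.finish_job(): hands the job in, once; it reports no verdict.
The state is a dict: "t": time; "joints": joint angles; "joint_velocities": joint speeds; "effort": joint torques, N m; "tcp_pos": TCP position; "tool_rot": TCP orientation; "wrist_force": force on the tool from outside, world axes, zero at the start; "ft_torque": the same for the moment, N m; "finger_gap": opening from 0.0 (shut) to 1.0 (fully open).
Only numpy, scipy, OpenCV 4.12 (cv2) and the standard library are available. Lean on these libraries where they do the work, as an engineer would, in place of code of your own. Each camera call takes 0.05 s, during which the arm holds its last target.

## Working session

There is one attempt and no reset: what is moved stays moved. The work goes in short steps, Python scripts to look and compute and a tool call to move; the robot and the scene stay as the last step left them, time stands still between calls to the robot, and variables do not carry over. Pictures are saved under pics/ and viewed, and the job is handed in when it is done.

Besides the shell and the picture viewer there is one more tool, called after "Call:" by a JSON object that holds its "fn" and its "kwargs". apply_moves: Moves the arm, as the interface text tells. Its arguments: {"type":"object","properties":{"moves":{"type":"array","items":{"type":"object","properties":{"x":{"type":"number"},"y":{"type":"number"},"z":{"type":"number"},"rx":{"type":"number"},"ry":{"type":"number"},"rz":{"type":"number"}}}},"gripper":{"type":"number"},"newtons":{"type":"number"}},"required":["moves"]}

```bash
mkdir -p pics
python3 - <<'E'
from plant import env
import cv2
o=env.get_obs();print(o, env.tcp_to_grasp)
for n in("side","top"):
    print(env.calibration(n)); cv2.imwrite(f"pics/{n}0.png",env.camera(n))
E
```

```text
{'t': 0.0, 'joints': array([ 1.06342475e+00,  1.24504982e-01,  1.65168809e+00,  2.75709991e-06,
        1.36750334e+00, -8.25820329e-02]), 'joint_velocities': array([-0.00100067, -0.00088783, -0.00061569, -0.00034819, -0.00036709,
       -0.00166975]), 'effort': array([-1.87539910e-03, -4.23604774e+01, -3.65454841e+01, -2.70957216e-04,
        6.87819324e-03, -6.30835416e-06]), 'tcp_pos': array([0.26759773, 0.5916827 , 0.23004478]), 'tool_rot': array([ 0.33161276,  1.5456127 , -0.33479318]), 'wrist_force': array([ 0.38727106, -0.2326073 , -0.11370269]), 'ft_torque': array([0.01094966, 0.00597074, 0.0260175 ]), 'finger_gap': 0.9991494464148694} 0.0187
{'fovy': 51.774420436758945, 'cx': 318.9470645144226, 'cy': 243.89480612028203, 'rvec': array([ 0.14442499, -2.75201028,  1.35807892]), 'tvec': array([0.51902969, 0.0546824 , 0.93917662])}
{'fovy': 51.415274418623724, 'cx': 313.18032167996347, 'cy': 251.15253406194861, 'rvec': array([ 2.16156654, -2.1191021 ,  0.09462045]), 'tvec': array([0.09716868, 0.51916871, 0.88186548])}
```

View pics/side0.png

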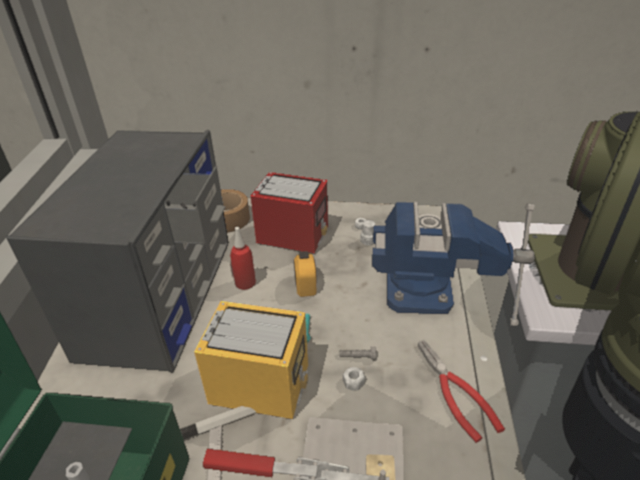

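View pics/top0.png

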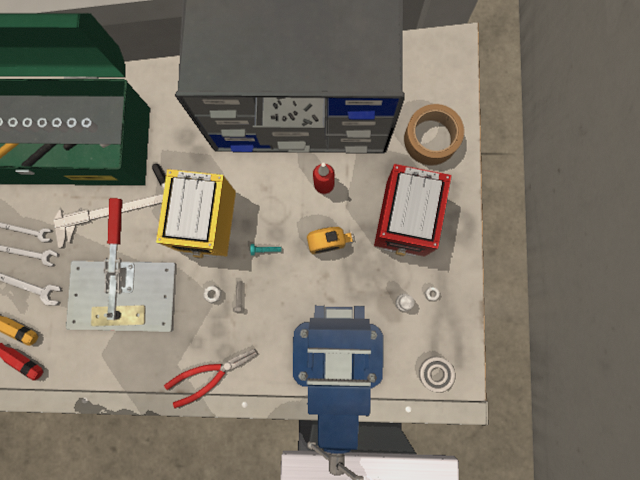

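```bash
cat > h.py <<'E'
import numpy as np, cv2
from plant import env
def cam(n):
    c=env.calibration(n); R=cv2.Rodrigues(c['rvec'])[0]; f=240/np.tan(np.radians(c['fovy']/2))
    return R,np.array(c['tvec']),f,c['cx'],c['cy']
def ray(n,u,v):
    R,t,f,cx,cy=cam(n); d=R.T@np.array([(u-cx)/f,(v-cy)/f,1]); return -R.T@t,d/np.linalg.norm(d)
def plane(n,u,v,z):
    o,d=ray(n,u,v); return o+d*(z-o[2])/d[2]
def tri(ps,pt):
    o1,d1=ray('side',*ps);o2,d2=ray('top',*pt)
    s=np.linalg.lstsq(np.c_[d1,-d2],o2-o1,rcond=None)[0]
    a=o1+s[0]*d1;b=o2+s[1]*d2
    return (a+b)/2,np.linalg.norm(a-b)
def proj(n,P):
    R,t,f,cx,cy=cam(n); q=R@np.array(P)+t; return np.array([f*q[0]/q[2]+cx,f*q[1]/q[2]+cy])
E
python3 - <<'E'
from h import *
s=cv2.imread('pics/side0.png');t=cv2.imread('pics/top0.png')
def crop(im,x,y,w,h,k):return cv2.resize(im[y:y+h,x:x+w],None,fx=k,fy=k,interpolation=cv2.INTER_CUBIC)
cv2.imwrite('pics/c1.png',np.hstack([crop(t,360,150,100,100,4),crop(t,145,155,100,100,4)]))
cv2.imwrite('pics/c2.png',np.hstack([crop(t,380,270,80,60,5),crop(t,195,265,80,60,5)]))
cv2.imwrite('pics/c3.png',np.hstack([crop(s,335,205,80,60,5),crop(s,320,330,80,60,5)]))
cv2.imwrite('pics/c4.png',np.hstack([crop(s,235,160,130,100,3),crop(s,190,295,130,125,3)[:300]]))
print('cams',ray('side',0,0)[0],ray('top',0,0)[0])
for uv in[(405,301),(238,297),(412,205),(192,207)]:print(uv,plane('top',*uv,0.02))
E
```

```text
cams [0.42115196 0.76626982 0.62441677] [0.40410868 0.07360518 0.94230731]
(405, 301) [ 0.42989725 -0.06224929  0.02      ]
(238, 297) [0.43077511 0.24553857 0.02      ]
(412, 205) [ 0.60932592 -0.07542724  0.02      ]
(192, 207) [0.59945874 0.34052457 0.02      ]
```

View pics/c1.png

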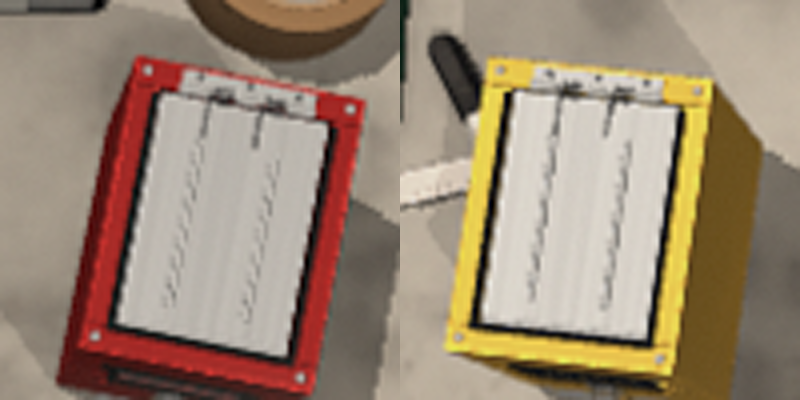

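View pics/c2.png

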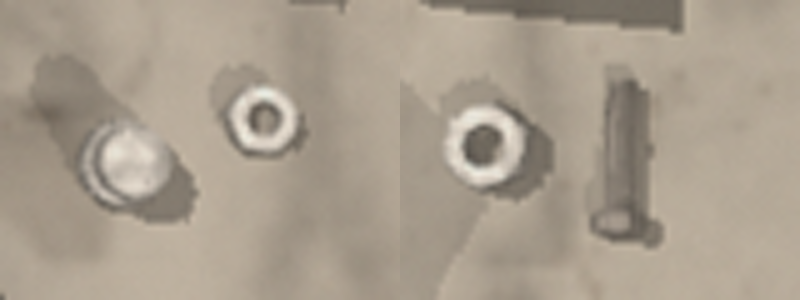

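View pics/c3.png

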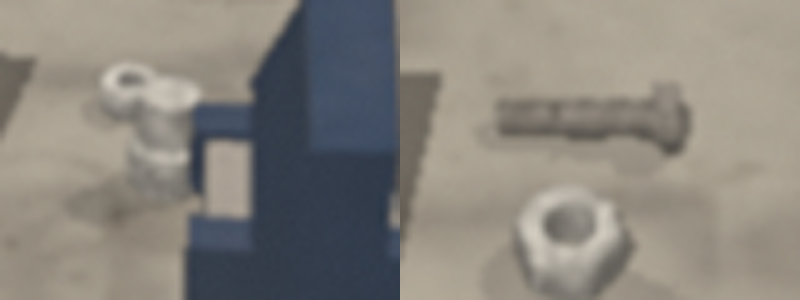

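View pics/c4.png

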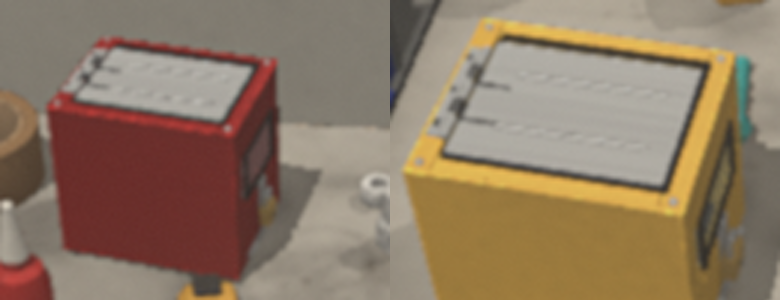

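```bash
cat > m.py <<'E'
from h import *
def px(c,off,k):return (c[0]/k+off[0]-.5+.5/k, c[1]/k+off[1]-.5+.5/k)
def box(name,top,side):
    P=[]
    for a,b in zip(top,side):
        p,e=tri(b,a);P.append(p);print(name,p.round(4),'res',round(e,4),'topray@.12',plane('top',*a,.12).round(4))
    Q=np.array([plane('top',*a,.12) for a in top]); c=Q.mean(0)  # order H+,H-,N+,N-
    dx=(Q[0]+Q[1]-Q[2]-Q[3])[:2]; dy=(Q[0]+Q[2]-Q[1]-Q[3])[:2]
    P=np.array(P)
    print(name,'centre',c.round(4),'tri',P.mean(0).round(4),'yaw x',np.arctan2(dx[1],dx[0]),'yaw y',np.arctan2(-dy[0],dy[1]),'len',np.linalg.norm(dx)/2,np.linalg.norm(dy)/2)
box('red',[px(c,(360,150),4) for c in[(148,69),(350,108),(95,336),(300,378)]],[px(c,(235,160),3) for c in[(55,102),(103,42),(226,128),(268,65)]])
box('yel',[px((c[0]-400,c[1]),(145,155),4) for c in[(500,71),(698,91),(458,338),(660,358)]],[px((c[0]-390,c[1]),(190,295),3) for c in[(420,160),(490,25),(672,202),(720,58)]])
# coupling
ct=px((137,161),(380,270),5); print('ctop',ct)
cs=px((171,94),(335,205),5)
print('coupling top',tri(cs,ct), plane('top',*ct,.047))
# bolt mid etc
t=lambda c:px((c[0]-400,c[1]),(195,265),5); s=lambda c:px((c[0]-400,c[1]),(320,330),5)
print('bolt tip',tri(s((497,116)),t((620,74))))
print('bolt head',tri(s((672,118)),t((618,222))))
for c in [(620,74),(618,222)]:print(plane('top',*t(c),.009))
print('bolt side',plane('side',*s((497,116)),.006),plane('side',*s((672,118)),.012))
print('bignut',tri(s((570,217)),t((484,145))),plane('top',*t((484,145)),.018))
print('smallnut',tri(px((128,80),(335,205),5),px((265,118),(380,270),5)),plane('top',*px((265,118),(380,270),5),.014))
E
python3 m.py
```

```text
red [ 0.6522 -0.0333  0.122 ] res 0.0009 topray@.12 [ 0.6524 -0.0336  0.12  ]
red [ 0.6374 -0.1182  0.1191] res 0.0013 topray@.12 [ 0.6365 -0.118   0.12  ]
red [ 0.5379 -0.0116  0.1221] res 0.0008 topray@.12 [ 0.5379 -0.0119  0.12  ]
red [ 0.5214 -0.0964  0.1191] res 0.0008 topray@.12 [ 0.5217 -0.0962  0.12  ]
red centre [ 0.5871 -0.0649  0.12  ] tri [ 0.5873 -0.0649  0.1206] yaw x -0.18746338595113698 yaw y -0.18770194987358238 len 0.11670878939827617 0.08588371527357377
yel [0.6378 0.3529 0.1216] res 0.0003 topray@.12 [0.6382 0.3535 0.12  ]
yel [0.6299 0.2672 0.1217] res 0.0001 topray@.12 [0.6304 0.2676 0.12  ]
yel [0.5228 0.3644 0.1209] res 0.0013 topray@.12 [0.5223 0.3646 0.12  ]
yel [0.5153 0.2781 0.1211] res 0.0003 topray@.12 [0.5153 0.2784 0.12  ]
yel centre [0.5765 0.316  0.12  ] tri [0.5765 0.3157 0.1213] yaw x -0.09488001396026627 yaw y -0.08560748482740246 len 0.11605495351242494 0.08638097220688827
ctop (407.0, 301.8)
coupling top (array([ 0.42734414, -0.06205891,  0.04525548]), np.float64(0.0010073719677862417)) [ 0.42780179 -0.06180378  0.047     ]
bolt tip (array([0.46291343, 0.24785451, 0.00862402]), np.float64(0.002494258682135291))
bolt head (array([0.4075995 , 0.24584435, 0.01163488]), np.float64(0.002277895571664687))
[0.46413895 0.24780112 0.009     ]
[0.4087511  0.24629999 0.009     ]
bolt side [0.46183624 0.24571161 0.006     ] [0.40646974 0.2461861  0.012     ]
bignut (array([0.43595342, 0.29514136, 0.02158661]), np.float64(4.595513551487846e-05)) [0.43610055 0.29600429 0.018     ]
smallnut (array([ 0.44563984, -0.11339665,  0.01556484]), np.float64(0.0005274083182364593)) [ 0.44544556 -0.11370918  0.014     ]
```

Run:
```python
from h import *
R=cv2.Rodrigues(np.array(env.get_obs()['tool_rot']))[0]
print(R.round(3))
for yaw in(-.187,-.09):print('turn to jaw along box x',(yaw-np.arctan2(R[1,1],R[0,1])))
for uv in[(365,310),(383,325),(383,385),(314,305),(365,318)]:
    for z in(.08,.13):print(uv,plane('top',*uv,z).round(3))
# vise top point triangulate: bench-side corner of fixed jaw
print(proj('side',[.4275,-.062,0]),proj('side',[.4275,-.062,.047]))
t=cv2.imread('pics/top0.png');s=cv2.imread('pics/side0.png')
cv2.imwrite('pics/v.png',np.hstack([cv2.resize(t[290:400,280:390],(400,400)),cv2.resize(s[190:320,360:490],(400,400))]))
```

```text
[[-0.001  0.412  0.911]
 [-0.002  0.911 -0.412]
 [-1.    -0.002 -0.   ]]
turn to jaw along box x -1.3329759172614093
turn to jaw along box x -1.2359759172614093
(365, 310) [0.411 0.015 0.08 ]
(365, 310) [0.411 0.018 0.13 ]
(383, 325) [ 0.387 -0.016  0.08 ]
(383, 325) [ 0.388 -0.011  0.13 ]
(383, 385) [ 0.287 -0.017  0.08 ]
(383, 385) [ 0.294 -0.011  0.13 ]
(314, 305) [0.418 0.102 0.08 ]
(314, 305) [0.417 0.101 0.13 ]
(365, 318) [0.398 0.015 0.08 ]
(365, 318) [0.398 0.018 0.13 ]
[367.6005814  241.15842793] [368.50832296 222.68871956]
```

View pics/v.png

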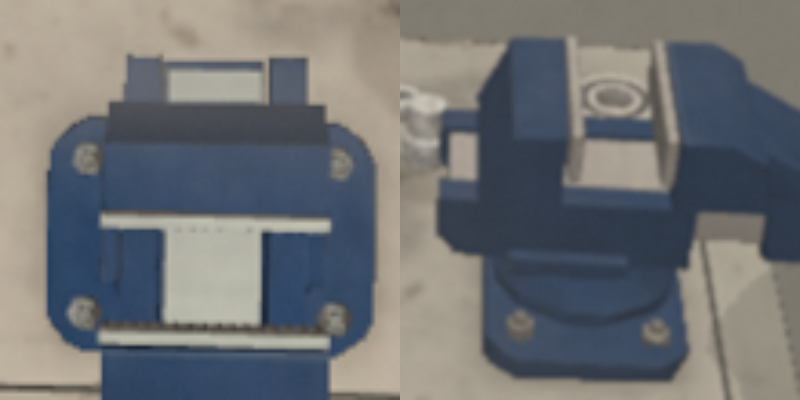

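Call:
{"fn": "apply_moves", "kwargs": {"moves": [{"x": 16.0,"y": -65.4,"z": 0,"rz": -1.333},{"x": 16.0,"y": -65.4,"z": 0,"rz": -1.333},{"x": 16.0,"y": -65.4,"z": 0,"rz": -1.333},{"x": 16.0,"y": -65.4,"z": 0,"rz": -1.333},{"x": 16.0,"y": -65.4,"z": 0,"rz": -1.333},{"x": 16.0,"y": -65.4,"z": 0,"rz": -1.333},{"x": 16.0,"y": -65.4,"z": 0,"rz": -1.333},{"x": 16.0,"y": -65.4,"z": 0,"rz": -1.333},{"x": 16.0,"y": -65.4,"z": 0,"rz": -1.333},{"x": 16.0,"y": -65.4,"z": 0,"rz": -1.333},{"x": 16.0,"y": -65.4,"z": 0,"rz": -1.333},{"x": 16.0,"y": -65.4,"z": 0,"rz": -1.333},{"x": 16.0,"y": -65.4,"z": 0,"rz": -1.333},{"x": 16.0,"y": -65.4,"z": 0,"rz": -1.333},{"x": 16.0,"y": -65.4,"z": 0,"rz": -1.333},{"x": 16.0,"y": -65.4,"z": 0,"rz": -1.333},{"x": 16.0,"y": -65.4,"z": 0,"rz": -1.333},{"x": 16.0,"y": -65.4,"z": 0,"rz": -1.333},{"x": 16.0,"y": -65.4,"z": 0,"rz": -1.333},{"x": 16.0,"y": -65.4,"z": 0,"rz": -1.333}], "gripper": 0.8}}

```text
validation failed for argument at $.mo...
```

Call:
{"fn": "apply_moves", "kwargs": {"moves": [{"x": 0.8,"y": -3.3,"z": 0.0,"rx": 0.0,"ry": 0.0,"rz": -0.067},{"x": 1.6,"y": -6.5,"z": 0.0,"rx": 0.0,"ry": 0.0,"rz": -0.133},{"x": 2.4,"y": -9.8,"z": 0.0,"rx": 0.0,"ry": 0.0,"rz": -0.2},{"x": 3.2,"y": -13.1,"z": 0.0,"rx": 0.0,"ry": 0.0,"rz": -0.267}], "gripper": 0.8}}

```text
t: 0.43
tcp_pos: [0.2997, 0.4597, 0.2304]
tool_rot: [0.542, 1.502, -0.544]
wrist_force: [1.1, -0.8, 0.2]
finger_gap: 0.802
```

Call:
{"fn": "apply_moves", "kwargs": {"moves": [{"x": 0.9,"y": -3.5,"z": 0.0,"rx": 0.0,"ry": 0.0,"rz": -0.07},{"x": 1.8,"y": -7.0,"z": 0.0,"rx": 0.0,"ry": 0.0,"rz": -0.14},{"x": 2.7,"y": -10.5,"z": 0.0,"rx": 0.0,"ry": 0.0,"rz": -0.21},{"x": 3.6,"y": -14.0,"z": 0.0,"rx": 0.0,"ry": 0.0,"rz": -0.28},{"x": 4.5,"y": -17.5,"z": 0.0,"rx": 0.0,"ry": 0.0,"rz": -0.35},{"x": 5.4,"y": -21.0,"z": 0.0,"rx": 0.0,"ry": 0.0,"rz": -0.42},{"x": 6.3,"y": -24.5,"z": 0.0,"rx": 0.0,"ry": 0.0,"rz": -0.49},{"x": 7.2,"y": -28.0,"z": 0.0,"rx": 0.0,"ry": 0.0,"rz": -0.56}]}}

```text
t: 1.1
tcp_pos: [0.3716, 0.1795, 0.231]
tool_rot: [0.973, 1.342, -0.973]
wrist_force: [0.8, 0.3, 0.4]
finger_gap: 0.799
```

Call:
{"fn": "apply_moves", "kwargs": {"moves": [{"x": 0.9,"y": -3.5,"rz": -0.07},{"x": 1.8,"y": -7.0,"rz": -0.14},{"x": 2.7,"y": -10.5,"rz": -0.21},{"x": 3.6,"y": -14.0,"rz": -0.28},{"x": 4.5,"y": -17.5,"rz": -0.35},{"x": 5.2,"y": -21.0,"rz": -0.42},{"x": 5.6,"y": -24.3,"rz": -0.49},{"x": 5.6,"y": -24.3,"rz": -0.506},{"x": 5.6,"y": -24.3,"rz": -0.506}]}}

```text
validation failed for argument at $.mo...
```

Call:
{"fn": "apply_moves", "kwargs": {"moves": [{"x": 0.9,"y": -3.5,"z": 0,"rx": 0,"ry": 0,"rz": -0.07},{"x": 1.8,"y": -7.0,"z": 0,"rx": 0,"ry": 0,"rz": -0.14},{"x": 2.7,"y": -10.5,"z": 0,"rx": 0,"ry": 0,"rz": -0.21},{"x": 3.6,"y": -14.0,"z": 0,"rx": 0,"ry": 0,"rz": -0.28},{"x": 4.5,"y": -17.5,"z": 0,"rx": 0,"ry": 0,"rz": -0.35},{"x": 5.2,"y": -21.0,"z": 0,"rx": 0,"ry": 0,"rz": -0.42},{"x": 5.6,"y": -24.2,"z": 0,"rx": 0,"ry": 0,"rz": -0.49},{"x": 5.6,"y": -24.2,"z": -3,"rx": 0,"ry": 0,"rz": -0.506},{"x": 5.6,"y": -24.2,"z": -6,"rx": 0,"ry": 0,"rz": -0.506},{"x": 5.6,"y": -24.2,"z": -9,"rx": 0,"ry": 0,"rz": -0.506},{"x": 5.6,"y": -24.2,"z": -12,"rx": 0,"ry": 0,"rz": -0.506},{"x": 5.6,"y": -24.2,"z": -13,"rx": 0,"ry": 0,"rz": -0.506},{"x": 5.6,"y": -24.2,"z": -13,"rx": 0,"ry": 0,"rz": -0.506}]}}

```text
t: 2.18
tcp_pos: [0.4252, -0.0601, 0.0979]
tool_rot: [1.343, 1.121, -1.351]
wrist_force: [0.1, -0.3, 0.4]
finger_gap: 0.801
```

```bash
cat > look.py <<'E'
import sys
from h import *
k=sys.argv[1]
t=env.camera('top');s=env.camera('side')
cv2.imwrite(f'pics/{k}_t.png',t);cv2.imwrite(f'pics/{k}_s.png',s)
x,y,w=map(int,sys.argv[2:5]);a,b,c=map(int,sys.argv[5:8])
cv2.imwrite(f'pics/{k}.png',np.hstack([cv2.resize(t[y:y+w,x:x+w],(400,400)),cv2.resize(s[b:b+c,a:a+c],(400,400))]))
o=env.get_obs();R=cv2.Rodrigues(o['tool_rot'])[0]
print(o['t'],o['tcp_pos'].round(4),o['joints'].round(3),'jaw yaw',np.arctan2(R[1,1],R[0,1]),R[:,0].round(4),o['wrist_force'].round(1),o['finger_gap'])
E
python3 look.py a 340 230 130 300 150 130
```

```text
2.2833 [ 0.4284 -0.0609  0.1022] [-0.265 -0.261  2.24  -0.     1.161 -0.078] jaw yaw -0.1868267651386593 [ 7.e-04 -2.e-04 -1.e+00] [ 0.1  0.1 -0.1] 0.8013034474405996
```

View pics/a.png

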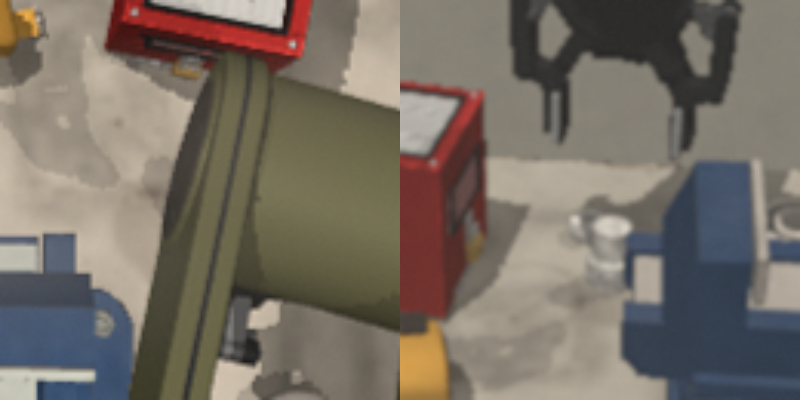

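Call:
{"fn": "apply_moves", "kwargs": {"moves": [{"x": -0.1,"y": -0.1,"z": -2.5,"rx": 0,"ry": 0,"rz": 0},{"x": -0.1,"y": -0.1,"z": -5,"rx": 0,"ry": 0,"rz": 0},{"x": -0.1,"y": -0.1,"z": -7.5,"rx": 0,"ry": 0,"rz": 0},{"x": -0.1,"y": -0.1,"z": -9,"rx": 0,"ry": 0,"rz": 0},{"x": -0.1,"y": -0.1,"z": -9.4,"rx": 0,"ry": 0,"rz": 0},{"x": -0.1,"y": -0.1,"z": -9.4,"rx": 0,"ry": 0,"rz": 0},{"x": -0.1,"y": -0.1,"z": -9.4,"rx": 0,"ry": 0,"rz": 0}]}}

```text
t: 2.87
tcp_pos: [0.4288, -0.0622, 0.0094]
tool_rot: [1.347, 1.112, -1.343]
wrist_force: [0.2, 0.7, 0.7]
finger_gap: 0.805
```

Call:
{"fn": "apply_moves", "kwargs": {"moves": [{"x": 0,"y": 0,"z": 0,"rx": 0,"ry": 0,"rz": 0},{"x": 0,"y": 0,"z": 0,"rx": 0,"ry": 0,"rz": 0},{"x": 0,"y": 0,"z": 0,"rx": 0,"ry": 0,"rz": 0},{"x": 0,"y": 0,"z": 0,"rx": 0,"ry": 0,"rz": 0},{"x": 0,"y": 0,"z": 0,"rx": 0,"ry": 0,"rz": 0},{"x": 0,"y": 0,"z": 0,"rx": 0,"ry": 0,"rz": 0},{"x": 0,"y": 0,"z": 0,"rx": 0,"ry": 0,"rz": 0},{"x": 0,"y": 0,"z": 0,"rx": 0,"ry": 0,"rz": 0}], "gripper": 0.1, "newtons": 50}}

```text
t: 3.53
tcp_pos: [0.4283, -0.0622, 0.0088]
tool_rot: [1.347, 1.113, -1.344]
wrist_force: [-0.4, 1.0, 6.1]
finger_gap: 0.317
```

Call:
{"fn": "apply_moves", "kwargs": {"moves": [{"x": 0,"y": 0,"z": 0,"rx": 0,"ry": 0,"rz": 0},{"x": 0,"y": 0,"z": 0.5,"rx": 0,"ry": 0,"rz": 0},{"x": 0,"y": 0,"z": 1.5,"rx": 0,"ry": 0,"rz": 0},{"x": 0,"y": 0,"z": 3,"rx": 0,"ry": 0,"rz": 0},{"x": 0,"y": 0,"z": 5,"rx": 0,"ry": 0,"rz": 0},{"x": 0,"y": 0,"z": 7,"rx": 0,"ry": 0,"rz": 0},{"x": 0,"y": 0,"z": 7,"rx": 0,"ry": 0,"rz": 0}]}}

```text
t: 4.12
tcp_pos: [0.4296, -0.0625, 0.0817]
tool_rot: [1.348, 1.108, -1.34]
wrist_force: [0.6, -1.1, -0.5]
finger_gap: 0.317
```

```bash
python3 look.py b 340 230 130 320 160 100
```

```text
4.2167 [ 0.4272 -0.0619  0.0779] [-0.268 -0.229  2.26  -0.     1.109 -0.081] jaw yaw -0.18703123710962316 [ 1.8e-03 -5.0e-04 -1.0e+00] [ 0.5 -0.2 -2.5] 0.3195878072489773
```

View pics/b.png

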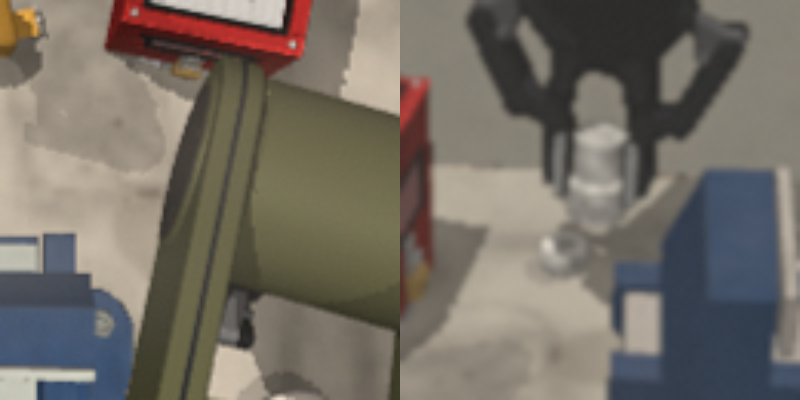

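Call:
{"fn": "apply_moves", "kwargs": {"moves": [{"x": 0,"y": 0,"z": 3,"rx": 0,"ry": 0,"rz": 0},{"x": 0,"y": 0,"z": 6,"rx": 0,"ry": 0,"rz": 0},{"x": 0.5,"y": 0,"z": 9,"rx": 0,"ry": 0,"rz": 0},{"x": 3,"y": -0.1,"z": 10,"rx": 0,"ry": 0,"rz": 0},{"x": 6,"y": -0.2,"z": 10,"rx": 0,"ry": 0,"rz": 0},{"x": 9,"y": -0.3,"z": 10,"rx": 0,"ry": 0,"rz": 0},{"x": 12,"y": -0.4,"z": 10,"rx": 0,"ry": 0,"rz": 0},{"x": 15,"y": -0.4,"z": 10,"rx": 0,"ry": 0,"rz": 0},{"x": 16.4,"y": -0.4,"z": 10,"rx": 0,"ry": 0,"rz": 0},{"x": 16.4,"y": -0.4,"z": 9,"rx": 0,"ry": 0,"rz": 0},{"x": 16.4,"y": -0.4,"z": 9,"rx": 0,"ry": 0,"rz": 0},{"x": 16.4,"y": -0.4,"z": 9,"rx": 0,"ry": 0,"rz": 0}]}}

```text
t: 5.22
tcp_pos: [0.5885, -0.0654, 0.1641]
tool_rot: [1.343, 1.12, -1.35]
wrist_force: [-0.7, 0.0, -2.1]
finger_gap: 0.32
```

```bash
python3 look.py c 350 130 120 235 110 130
```

```text
5.3167 [ 0.5894 -0.0656  0.1661] [-0.201  0.05   1.841 -0.     1.253 -0.014] jaw yaw -0.18720123148118276 [-2.3e-03  4.0e-04 -1.0e+00] [-0.5  0.1 -1.6] 0.31647716623661976
```

View pics/c.png

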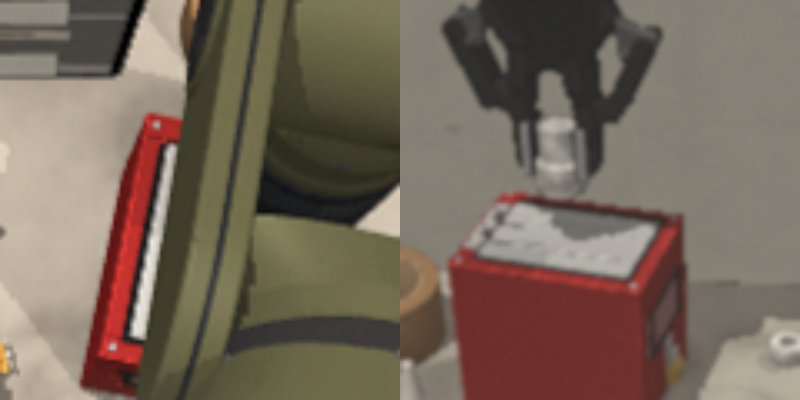

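Call:
{"fn": "apply_moves", "kwargs": {"moves": [{"x": 0.1,"y": 0,"z": -1,"rx": 0,"ry": 0,"rz": 0},{"x": 0.1,"y": 0,"z": -2,"rx": 0,"ry": 0,"rz": 0},{"x": 0.1,"y": 0,"z": -3,"rx": 0,"ry": 0,"rz": 0},{"x": 0.1,"y": 0,"z": -4,"rx": 0,"ry": 0,"rz": 0},{"x": 0.1,"y": 0,"z": -5,"rx": 0,"ry": 0,"rz": 0},{"x": 0.1,"y": 0,"z": -5.5,"rx": 0,"ry": 0,"rz": 0},{"x": 0.1,"y": 0,"z": -5.5,"rx": 0,"ry": 0,"rz": 0}]}}

```text
t: 5.9
tcp_pos: [0.5922, -0.0659, 0.112]
tool_rot: [1.346, 1.114, -1.345]
wrist_force: [-0.5, 1.5, 4.4]
finger_gap: 0.322
```

```bash
python3 look.py d 350 130 120 235 110 130
```

```text
6.0 [ 0.592  -0.0658  0.1126] [-0.201  0.108  1.876 -0.     1.158 -0.014] jaw yaw -0.18694781389978157 [-1.e-04 -0.e+00 -1.e+00] [-0.7 -0.3  4.7] 0.32246403579608546
```

View pics/d.png

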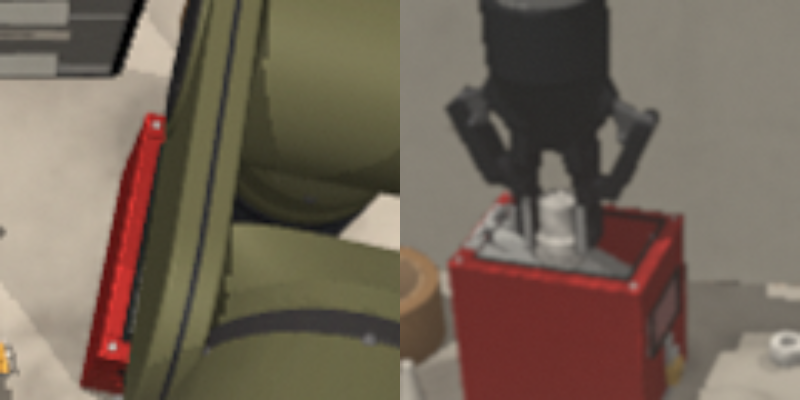

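Flap opening cleanly. Continue to 42 mm depth.

Call:
{"fn": "apply_moves", "kwargs": {"moves": [{"x": 0,"y": 0,"z": -1,"rx": 0,"ry": 0,"rz": 0},{"x": 0,"y": 0,"z": -2,"rx": 0,"ry": 0,"rz": 0},{"x": 0,"y": 0,"z": -2.8,"rx": 0,"ry": 0,"rz": 0},{"x": 0,"y": 0,"z": -3.4,"rx": 0,"ry": 0,"rz": 0},{"x": 0,"y": 0,"z": -3.4,"rx": 0,"ry": 0,"rz": 0},{"x": 0,"y": 0,"z": -3.4,"rx": 0,"ry": 0,"rz": 0}]}}

```text
t: 6.5
tcp_pos: [0.5906, -0.0655, 0.0775]
tool_rot: [1.344, 1.118, -1.348]
wrist_force: [-4.8, 0.6, 2.8]
finger_gap: 0.318
```

```bash
python3 look.py e 350 130 120 235 110 130
```

```text
6.6 [ 0.5906 -0.0655  0.0776] [-0.201  0.148  1.897 -0.     1.1   -0.014] jaw yaw -0.18689971878067557 [-3.3e-03  6.0e-04 -1.0e+00] [-4.8  1.6  2. ] 0.31740900496482743
```

View pics/e.png

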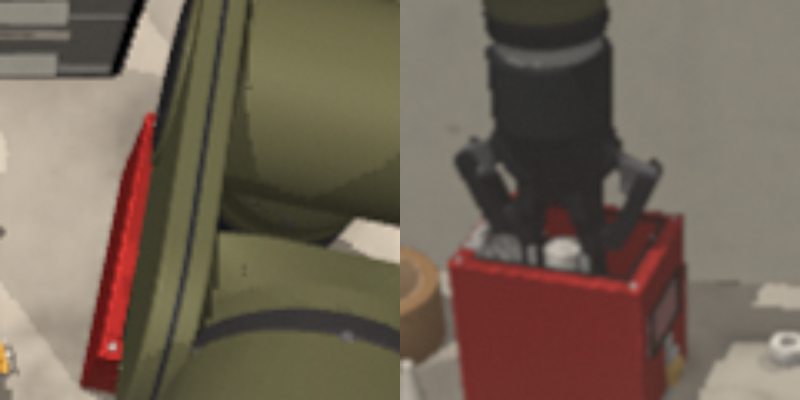

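Call:
{"fn": "apply_moves", "kwargs": {"moves": [{"x": 0,"y": 0,"z": 0,"rx": 0,"ry": 0,"rz": 0},{"x": 0,"y": 0,"z": 0,"rx": 0,"ry": 0,"rz": 0},{"x": 0,"y": 0,"z": 0,"rx": 0,"ry": 0,"rz": 0},{"x": 0,"y": 0,"z": 0,"rx": 0,"ry": 0,"rz": 0},{"x": 0,"y": 0,"z": 0,"rx": 0,"ry": 0,"rz": 0},{"x": 0,"y": 0,"z": 0,"rx": 0,"ry": 0,"rz": 0}], "gripper": 0.45}}

```text
t: 7.1
tcp_pos: [0.5892, -0.0652, 0.0766]
tool_rot: [1.343, 1.121, -1.35]
wrist_force: [-7.8, 0.8, 0.5]
finger_gap: 0.451
```

```bash
python3 look.py f 350 130 120 235 110 130
```

```text
7.2 [ 0.5892 -0.0652  0.0766] [-0.201  0.148  1.899 -0.     1.102 -0.014] jaw yaw -0.18685080399001894 [-0.0067  0.0013 -1.    ] [-7.1  1.3  1.2] 0.45084252036476696
```

View pics/f.png

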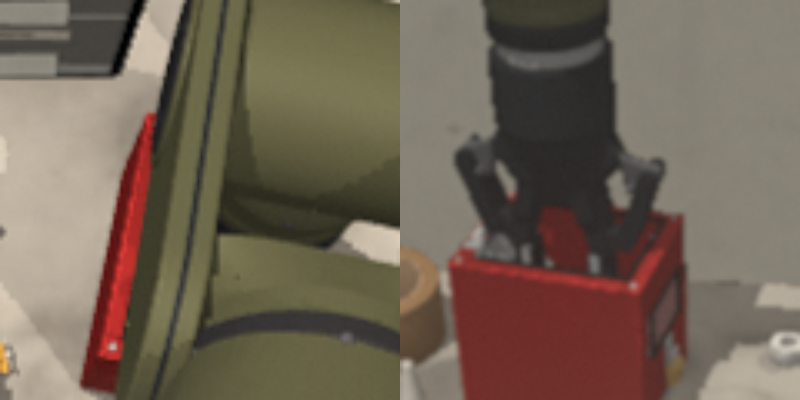

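Call:
{"fn": "apply_moves", "kwargs": {"moves": [{"x": 0,"y": 0,"z": 0,"rx": 0,"ry": 0,"rz": 0},{"x": 0,"y": 0,"z": 1,"rx": 0,"ry": 0,"rz": 0},{"x": 0,"y": 0,"z": 2.5,"rx": 0,"ry": 0,"rz": 0},{"x": 0,"y": 0,"z": 4,"rx": 0,"ry": 0,"rz": 0},{"x": 0,"y": 0,"z": 5.5,"rx": 0,"ry": 0,"rz": 0},{"x": 0,"y": 0,"z": 7.5,"rx": 0,"ry": 0,"rz": 0},{"x": 0,"y": 0,"z": 10,"rx": 0,"ry": 0,"rz": 0},{"x": 0,"y": 0,"z": 12,"rx": 0,"ry": 0,"rz": 0},{"x": 0,"y": 0,"z": 12,"rx": 0,"ry": 0,"rz": 0}]}}

```text
t: 7.95
tcp_pos: [0.595, -0.0664, 0.2041]
tool_rot: [1.35, 1.106, -1.338]
wrist_force: [0.3, 0.2, -0.1]
finger_gap: 0.453
```

```bash
python3 look.py g 350 130 120 235 110 130
```

```text
8.05 [ 0.5927 -0.0659  0.1991] [-0.201  0.027  1.807  0.     1.304 -0.014] jaw yaw -0.18703994389676792 [ 2.8e-03 -5.0e-04 -1.0e+00] [-0.  -0.4  0.5] 0.4506861240857682
```

View pics/g.png

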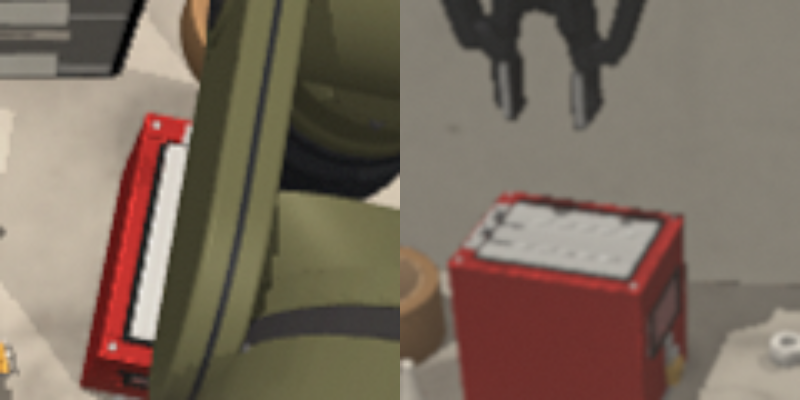

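Call:
{"fn": "apply_moves", "kwargs": {"moves": [{"x": -1,"y": 2,"z": 0,"rx": 0,"ry": 0,"rz": 0.111},{"x": -2,"y": 4,"z": 0,"rx": 0,"ry": 0,"rz": 0.222},{"x": -3,"y": 6,"z": 0,"rx": 0,"ry": 0,"rz": 0.333},{"x": -4,"y": 8,"z": 0,"rx": 0,"ry": 0,"rz": 0.444},{"x": -5,"y": 10,"z": 0,"rx": 0,"ry": 0,"rz": 0.555},{"x": -6,"y": 12,"z": 0,"rx": 0,"ry": 0,"rz": 0.666},{"x": -7,"y": 14,"z": 0,"rx": 0,"ry": 0,"rz": 0.777},{"x": -8,"y": 16,"z": 0,"rx": 0,"ry": 0,"rz": 0.888},{"x": -9,"y": 18,"z": 0,"rx": 0,"ry": 0,"rz": 1.0},{"x": -10,"y": 20,"z": 0,"rx": 0,"ry": 0,"rz": 1.11},{"x": -11,"y": 22,"z": 0,"rx": 0,"ry": 0,"rz": 1.22},{"x": -12,"y": 24,"z": 0,"rx": 0,"ry": 0,"rz": 1.33},{"x": -13,"y": 26,"z": 0,"rx": 0,"ry": 0,"rz": 1.44},{"x": -14,"y": 28,"z": -1,"rx": 0,"ry": 0,"rz": 1.55},{"x": -15,"y": 30,"z": -3,"rx": 0,"ry": 0,"rz": 1.66},{"x": -15.7,"y": 31.1,"z": -6,"rx": 0,"ry": 0,"rz": 1.777},{"x": -15.7,"y": 31.1,"z": -9,"rx": 0,"ry": 0,"rz": 1.777},{"x": -15.7,"y": 31.1,"z": -12,"rx": 0,"ry": 0,"rz": 1.777},{"x": -15.7,"y": 31.1,"z": -12,"rx": 0,"ry": 0,"rz": 1.777},{"x": -15.7,"y": 31.1,"z": -12,"rx": 0,"ry": 0,"rz": 1.777}], "gripper": 0.33}}

```text
t: 9.72
tcp_pos: [0.4325, 0.2442, 0.0752]
tool_rot: [-0.017, 1.577, 0.013]
wrist_force: [0.0, 0.1, 0.3]
finger_gap: 0.333
```

```bash
python3 look.py i 170 230 110 300 280 120
```

```text
9.8167 [0.4357 0.2454 0.0793] [ 0.406 -0.062  2.111  0.     1.091 -1.184] jaw yaw 1.5896971150871937 [ 1.2e-03  6.0e-04 -1.0e+00] [0.1 0.2 0. ] 0.3322134391204025
```

View pics/i.png

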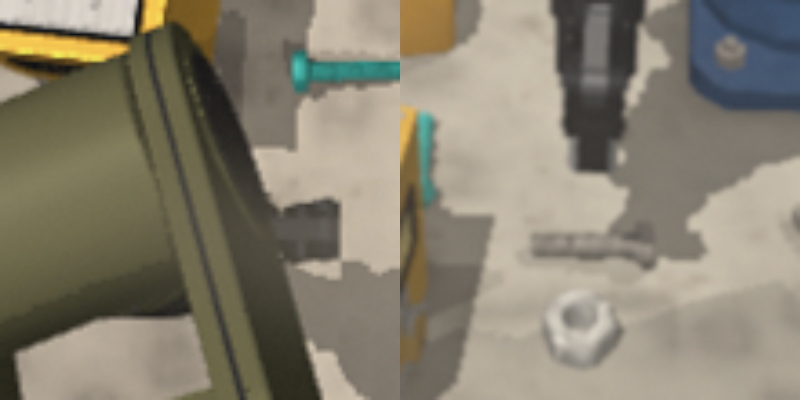

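Call:
{"fn": "apply_moves", "kwargs": {"moves": [{"x": 0,"y": 0,"z": -2,"rx": 0,"ry": 0,"rz": 0},{"x": 0,"y": 0,"z": -4,"rx": 0,"ry": 0,"rz": 0},{"x": 0,"y": 0,"z": -5.5,"rx": 0,"ry": 0,"rz": 0},{"x": 0,"y": 0,"z": -6.8,"rx": 0,"ry": 0,"rz": 0},{"x": 0,"y": 0,"z": -7.5,"rx": 0,"ry": 0,"rz": 0},{"x": 0,"y": 0,"z": -7.7,"rx": 0,"ry": 0,"rz": 0},{"x": 0,"y": 0,"z": -7.7,"rx": 0,"ry": 0,"rz": 0},{"x": 0,"y": 0,"z": -7.7,"rx": 0,"ry": 0,"rz": 0}]}}

```text
t: 10.48
tcp_pos: [0.4362, 0.2456, 0.0028]
tool_rot: [-0.014, 1.568, 0.016]
wrist_force: [0.2, -0.4, -0.5]
finger_gap: 0.331
```

```bash
python3 look.py j 170 230 110 300 280 120
```

```text
10.5833 [0.436  0.2456 0.0027] [ 0.406  0.061  2.143  0.     0.936 -1.184] jaw yaw 1.5899115771583603 [ 0.0024  0.001  -1.    ] [1.  0.1 0.1] 0.3277836143364869
```

View pics/j.png

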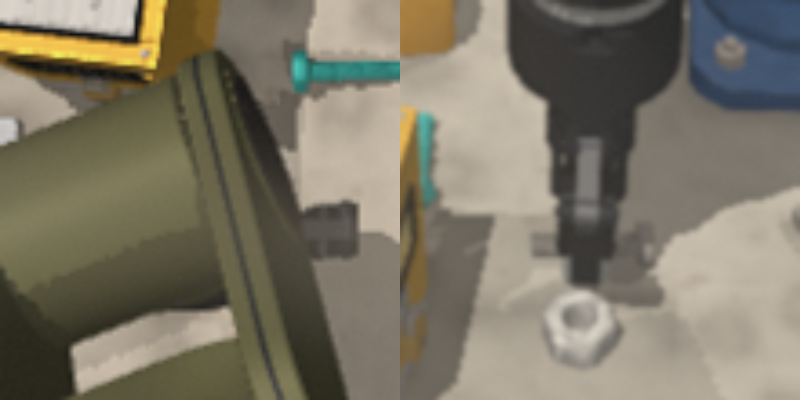

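Straddling the bolt; nut undisturbed. Close.

Call:
{"fn": "apply_moves", "kwargs": {"moves": [{"x": 0,"y": 0,"z": 0,"rx": 0,"ry": 0,"rz": 0},{"x": 0,"y": 0,"z": 0,"rx": 0,"ry": 0,"rz": 0},{"x": 0,"y": 0,"z": 0,"rx": 0,"ry": 0,"rz": 0},{"x": 0,"y": 0,"z": 0,"rx": 0,"ry": 0,"rz": 0},{"x": 0,"y": 0,"z": 0,"rx": 0,"ry": 0,"rz": 0},{"x": 0,"y": 0,"z": 0,"rx": 0,"ry": 0,"rz": 0},{"x": 0,"y": 0,"z": 0,"rx": 0,"ry": 0,"rz": 0}], "gripper": 0, "newtons": 60}}

```text
t: 11.17
tcp_pos: [0.4356, 0.2456, 0.0022]
tool_rot: [-0.015, 1.57, 0.016]
wrist_force: [-0.5, -0.5, 4.7]
finger_gap: 0.108
```

Call:
{"fn": "apply_moves", "kwargs": {"moves": [{"x": 0,"y": 0,"z": 0.5,"rx": 0,"ry": 0,"rz": 0},{"x": 0,"y": 0,"z": 1.5,"rx": 0,"ry": 0,"rz": 0},{"x": 0,"y": 0,"z": 3,"rx": 0,"ry": 0,"rz": 0},{"x": 0,"y": 0,"z": 5,"rx": 0,"ry": 0,"rz": 0},{"x": 0,"y": 0,"z": 7,"rx": 0,"ry": 0,"rz": 0},{"x": 0,"y": 0,"z": 7,"rx": 0,"ry": 0,"rz": 0}]}}

```text
t: 11.67
tcp_pos: [0.4376, 0.2464, 0.0758]
tool_rot: [-0.013, 1.564, 0.017]
wrist_force: [1.7, 0.6, -0.9]
finger_gap: 0.111
```

```bash
python3 look.py k 170 230 110 300 260 120
```

```text
11.7667 [0.4353 0.2453 0.0719] [ 0.406 -0.052  2.116 -0.     1.076 -1.184] jaw yaw 1.589963202521776 [ 1.7e-03  7.0e-04 -1.0e+00] [-0.5  0.4 -1. ] 0.10590106562144198
```

View pics/k.png

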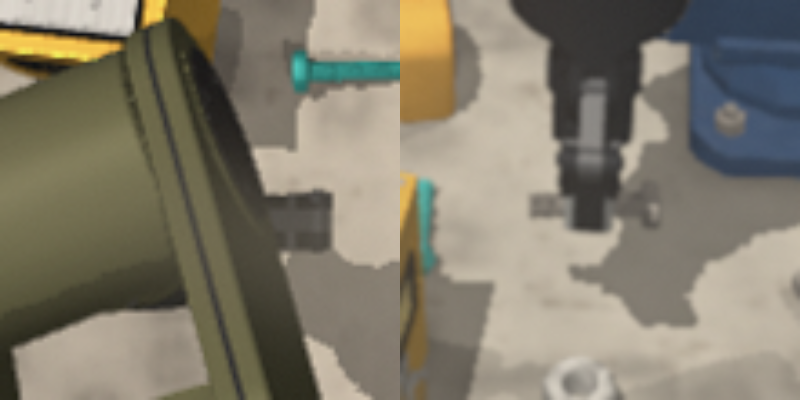

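Call:
{"fn": "apply_moves", "kwargs": {"moves": [{"x": 0,"y": 0,"z": 3,"rx": 0,"ry": 0,"rz": -0.1},{"x": 0,"y": 0,"z": 6,"rx": 0,"ry": 0,"rz": -0.21},{"x": 0,"y": 0,"z": 9,"rx": 0,"ry": 0,"rz": -0.32},{"x": 0,"y": 0,"z": 11,"rx": 0,"ry": 0,"rz": -0.44},{"x": 1,"y": 0.5,"z": 11,"rx": 0,"ry": 0,"rz": -0.56},{"x": 2.5,"y": 1.2,"z": 11,"rx": 0,"ry": 0,"rz": -0.68},{"x": 4,"y": 1.9,"z": 11,"rx": 0,"ry": 0,"rz": -0.8},{"x": 5.5,"y": 2.6,"z": 11,"rx": 0,"ry": 0,"rz": -0.92},{"x": 7,"y": 3.3,"z": 11,"rx": 0,"ry": 0,"rz": -1.04},{"x": 8.5,"y": 4,"z": 11,"rx": 0,"ry": 0,"rz": -1.16},{"x": 10,"y": 4.7,"z": 11,"rx": 0,"ry": 0,"rz": -1.28},{"x": 11.5,"y": 5.4,"z": 11,"rx": 0,"ry": 0,"rz": -1.4},{"x": 13,"y": 6.2,"z": 11,"rx": 0,"ry": 0,"rz": -1.52},{"x": 14.2,"y": 6.7,"z": 10,"rx": 0,"ry": 0,"rz": -1.62},{"x": 14.9,"y": 7,"z": 9,"rx": 0,"ry": 0,"rz": -1.68},{"x": 14.9,"y": 7,"z": 9,"rx": 0,"ry": 0,"rz": -1.68},{"x": 14.9,"y": 7,"z": 9,"rx": 0,"ry": 0,"rz": -1.68}]}}

```text
t: 13.18
tcp_pos: [0.5825, 0.3146, 0.1581]
tool_rot: [1.27, 1.168, -1.279]
wrist_force: [-0.4, -0.3, -0.9]
finger_gap: 0.104
```

```bash
python3 look.py l 140 140 120 180 240 160; python3 -c "
from h import *
print(plane('top',290,152,0))"
```

```text
13.2833 [0.5831 0.3149 0.1604] [0.414 0.203 1.683 0.    1.257 0.503] jaw yaw -0.0887191043176192 [-1.8e-03 -8.0e-04 -1.0e+00] [-0.2  0.7 -1.1] 0.10595999759505417
[0.7161829  0.15842751 0.        ]
```

View pics/l.png

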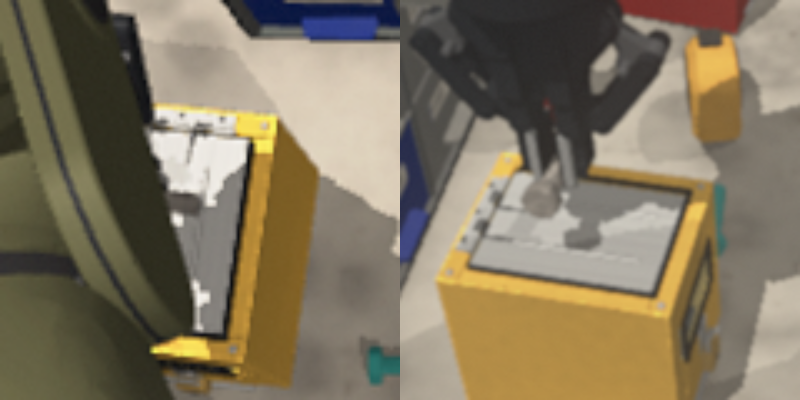

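Call:
{"fn": "apply_moves", "kwargs": {"moves": [{"x": 0.1,"y": 0,"z": -1,"rx": 0,"ry": 0,"rz": 0},{"x": 0.1,"y": 0,"z": -2,"rx": 0,"ry": 0,"rz": 0},{"x": 0.1,"y": 0,"z": -3,"rx": 0,"ry": 0,"rz": 0},{"x": 0.1,"y": 0,"z": -4,"rx": 0,"ry": 0,"rz": 0},{"x": 0.1,"y": 0,"z": -5,"rx": 0,"ry": 0,"rz": 0},{"x": 0.1,"y": 0,"z": -6,"rx": 0,"ry": 0,"rz": 0},{"x": 0.1,"y": 0,"z": -6,"rx": 0,"ry": 0,"rz": 0}]}}

```text
t: 13.87
tcp_pos: [0.5857, 0.3152, 0.101]
tool_rot: [1.276, 1.164, -1.274]
wrist_force: [-0.4, -0.6, 6.3]
finger_gap: 0.108
```

```bash
python3 look.py m 140 140 120 180 240 160
```

```text
13.9667 [0.5854 0.3153 0.1018] [ 0.413  0.261  1.719 -0.     1.161  0.503] jaw yaw -0.08995696161738234 [ 9.e-04  2.e-04 -1.e+00] [-1.6 -1.1  4.8] 0.10107266527644983
```

View pics/m.png

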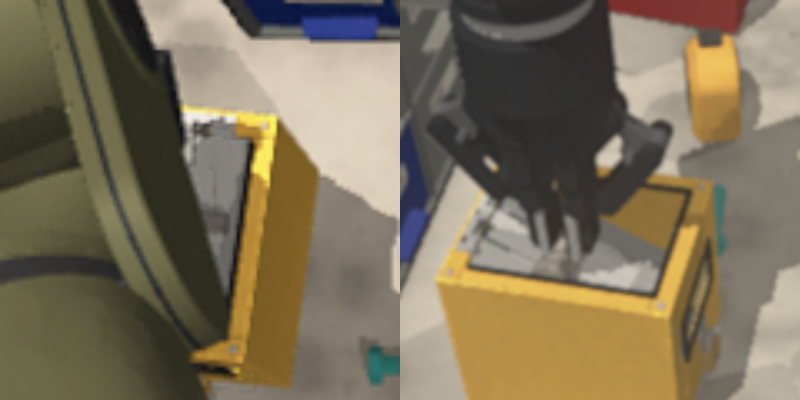

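Call:
{"fn": "apply_moves", "kwargs": {"moves": [{"x": 0,"y": 0,"z": -0.8,"rx": 0,"ry": 0,"rz": 0},{"x": 0,"y": 0,"z": -1.6,"rx": 0,"ry": 0,"rz": 0},{"x": 0,"y": 0,"z": -2.4,"rx": 0,"ry": 0,"rz": 0},{"x": 0,"y": 0,"z": -2.4,"rx": 0,"ry": 0,"rz": 0},{"x": 0,"y": 0,"z": -2.4,"rx": 0,"ry": 0,"rz": 0}]}}

```text
t: 14.38
tcp_pos: [0.5842, 0.3155, 0.0769]
tool_rot: [1.274, 1.167, -1.277]
wrist_force: [-3.4, -0.4, 3.2]
finger_gap: 0.1
```

```bash
python3 look.py n 140 140 120 180 240 160
```

```text
14.4833 [0.5841 0.3155 0.077 ] [4.140e-01 2.880e-01 1.733e+00 1.000e-03 1.123e+00 5.030e-01] jaw yaw -0.08989744103616895 [-1.8e-03  2.0e-04 -1.0e+00] [-3.6  1.9  2.1] 0.10466581577553677
```

View pics/n.png

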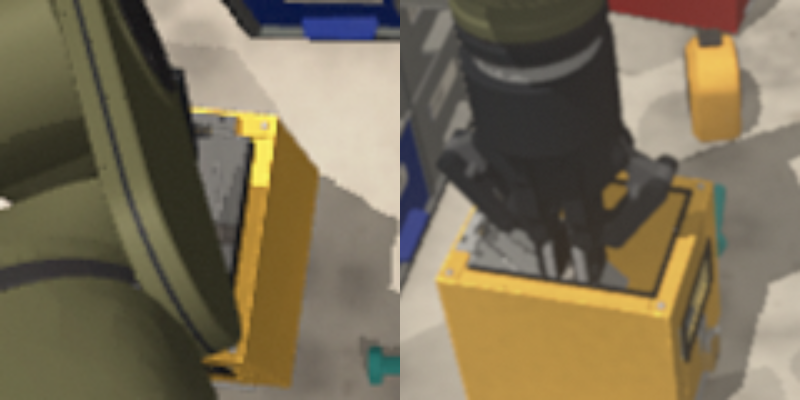

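Call:
{"fn": "apply_moves", "kwargs": {"moves": [{"x": 0,"y": 0,"z": 0,"rx": 0,"ry": 0,"rz": 0},{"x": 0,"y": 0,"z": 0,"rx": 0,"ry": 0,"rz": 0},{"x": 0,"y": 0,"z": 0,"rx": 0,"ry": 0,"rz": 0},{"x": 0,"y": 0,"z": 0,"rx": 0,"ry": 0,"rz": 0},{"x": 0,"y": 0,"z": 0,"rx": 0,"ry": 0,"rz": 0},{"x": 0,"y": 0,"z": 0,"rx": 0,"ry": 0,"rz": 0},{"x": 0,"y": 0,"z": 0,"rx": 0,"ry": 0,"rz": 0},{"x": 0,"y": 0,"z": 0,"rx": 0,"ry": 0,"rz": 0},{"x": 0,"y": 0,"z": 0,"rx": 0,"ry": 0,"rz": 0},{"x": 0,"y": 0,"z": 0,"rx": 0,"ry": 0,"rz": 0}], "gripper": 0.35}}

```text
t: 15.32
tcp_pos: [0.582, 0.315, 0.0754]
tool_rot: [1.271, 1.169, -1.281]
wrist_force: [-7.8, 1.0, 0.2]
finger_gap: 0.349
```

```bash
python3 look.py o 180 160 60 220 290 90
```

```text
15.4167 [0.5821 0.315  0.0754] [0.414 0.288 1.735 0.002 1.125 0.503] jaw yaw -0.08979596266052038 [-0.0067 -0.0013 -1.    ] [-7.8  0.8  0. ] 0.3475164437688873
```

View pics/o.png

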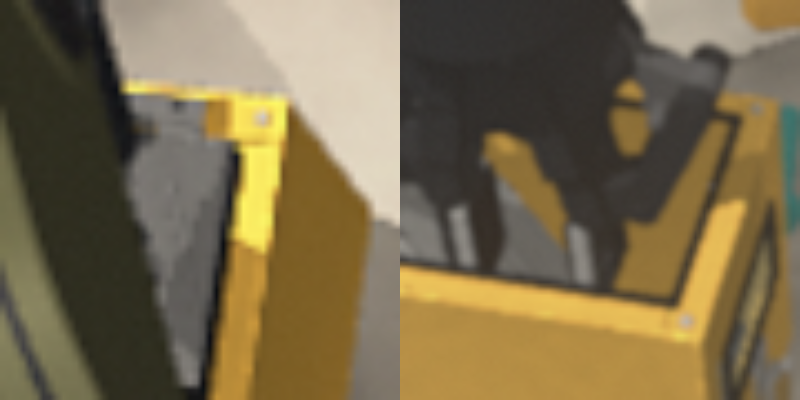

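Call:
{"fn": "apply_moves", "kwargs": {"moves": [{"x": 0,"y": 0,"z": 0,"rx": 0,"ry": 0,"rz": 0},{"x": 0,"y": 0,"z": 1,"rx": 0,"ry": 0,"rz": 0},{"x": 0,"y": 0,"z": 2.5,"rx": 0,"ry": 0,"rz": 0},{"x": 0,"y": 0,"z": 4,"rx": 0,"ry": 0,"rz": 0},{"x": 0,"y": 0,"z": 5.5,"rx": 0,"ry": 0,"rz": 0},{"x": 0,"y": 0,"z": 7.5,"rx": 0,"ry": 0,"rz": 0},{"x": 0,"y": 0,"z": 10,"rx": 0,"ry": 0,"rz": 0},{"x": 0,"y": 0,"z": 13,"rx": 0,"ry": 0,"rz": 0},{"x": 0,"y": 0,"z": 15,"rx": 0,"ry": 0,"rz": 0},{"x": 0,"y": 0,"z": 15,"rx": 0,"ry": 0,"rz": 0}]}}

```text
t: 16.25
tcp_pos: [0.5885, 0.3163, 0.2361]
tool_rot: [1.285, 1.16, -1.263]
wrist_force: [1.5, 0.4, 0.8]
finger_gap: 0.35
```

Call:
{"fn": "apply_moves", "kwargs": {"moves": [{"x": -2,"y": 2.5,"z": 0,"rx": 0,"ry": 0,"rz": 0},{"x": -4,"y": 5,"z": 0,"rx": 0,"ry": 0,"rz": 0.03},{"x": -6,"y": 7.5,"z": 0,"rx": 0,"ry": 0,"rz": 0.06},{"x": -8,"y": 10,"z": 0,"rx": 0,"ry": 0,"rz": 0.1},{"x": -10,"y": 12.5,"z": 0,"rx": 0,"ry": 0,"rz": 0.15},{"x": -12,"y": 15,"z": 0,"rx": 0,"ry": 0,"rz": 0.2},{"x": -14,"y": 17.5,"z": 0,"rx": 0,"ry": 0,"rz": 0.25},{"x": -16,"y": 20,"z": 0,"rx": 0,"ry": 0,"rz": 0.3},{"x": -18,"y": 22,"z": 0,"rx": 0,"ry": 0,"rz": 0.35},{"x": -20,"y": 24,"z": 0,"rx": 0,"ry": 0,"rz": 0.4},{"x": -22,"y": 25,"z": 0,"rx": 0,"ry": 0,"rz": 0.4},{"x": -24,"y": 26,"z": 0,"rx": 0,"ry": 0,"rz": 0.4},{"x": -26,"y": 27,"z": 0,"rx": 0,"ry": 0,"rz": 0.4},{"x": -28,"y": 27,"z": 0,"rx": 0,"ry": 0,"rz": 0.4},{"x": -28,"y": 27,"z": 0,"rx": 0,"ry": 0,"rz": 0.4}]}}

```text
t: 17.5
tcp_pos: [0.3022, 0.5859, 0.2274]
tool_rot: [0.976, 1.342, -0.976]
wrist_force: [0.4, 0.7, -0.4]
finger_gap: 0.35
```

```bash
python3 look.py p 145 155 100 190 150 260
```

```text
17.6 [0.3049 0.5854 0.2275] [ 1.010e+00  1.470e-01  1.631e+00 -1.000e-03  1.363e+00  6.990e-01] jaw yaw 0.31105817345406744 [ 1.2e-03  4.0e-04 -1.0e+00] [ 0.5 -0.3 -0.4] 0.3503843019678804
```

View pics/p_t.png

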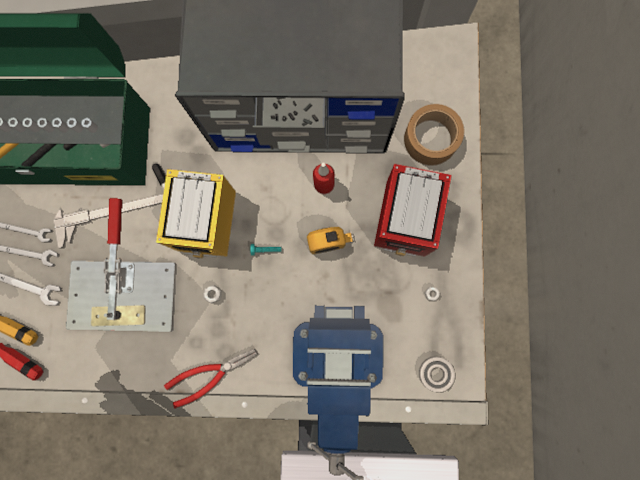

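View pics/p.png

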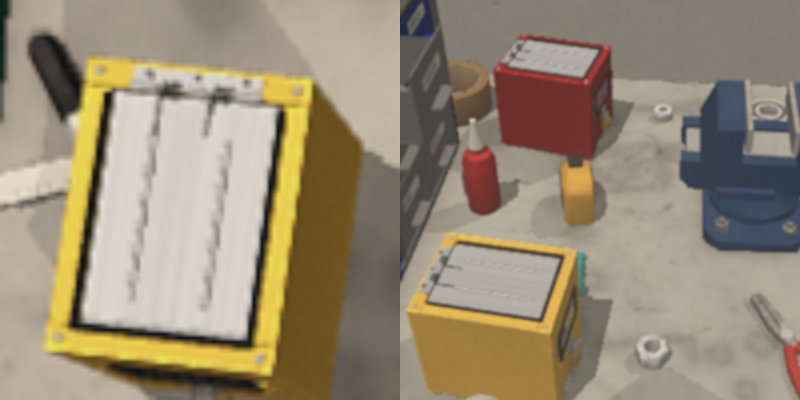

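Both flaps lie flush at their starting places (top px about 192,207 and 417,204). Both parts are gone from the bench, and the nuts (212,294 and 432,293), tape and bottle are where they were.

Run:
```python
from h import *
a=cv2.imread('pics/top0.png').astype(int);b=cv2.imread('pics/p_t.png').astype(int)
d=(abs(a-b).max(2)>40).astype(np.uint8);n,l,s,c=cv2.connectedComponentsWithStats(d)
print([(s[i].tolist()) for i in range(1,n) if s[i,4]>8])
print(env.finish_job())
```

```text
[[233, 281, 14, 33, 248], [401, 299, 4, 4, 13], [399, 301, 20, 13, 105], [95, 370, 39, 22, 448], [74, 393, 117, 24, 1594]]
the job is handed in; nothing more can be done
None
```

I posted the coupling into the red reject box first, then the bolt into the yellow rework box, and handed the job in at about 17.6 s. For each part, the finger nearer the hinge held the flap down about 42 mm below the top until the part had dropped.

- **Flaps:** in both camera views, both flaps are shut and flush.
- **Parts:** both are gone from the bench and the gripper, and were out of sight between the fingers after release. I could not see inside the closed boxes, so their resting places there are inferred from the drop and the flaps closing flush.
- **Things to leave alone:** comparing the top view before and after, only the two empty part spots changed, plus patches at the front edge that look like the arm's shadow. The nuts, tape measure and glue bottle did not move.
- **Forces:** the wrist force readings stayed below about 10 N.
- **Disagreement:** the gripper closed to about 27 mm on the coupling, less than its stated 34 mm. I put this down to gripping its narrower upper part. It held without slipping.

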